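# Shut a phone cleaning box and set its timer slider

### The arm

A 7-joint arm with a two-finger parallel gripper is mounted at the origin on the work surface. World frame = base frame: x ahead of the robot, y to its left, z up, the work surface at z = 0. Lengths are in m, angles in rad, forces in N, time in s.
With the tool pointing down it reaches from about 0.4 to 0.9 m from the base axis. Payload 5.5 kg.
Tool frame: the origin (TCP) lies between the finger pads; the fingertips stand 14 mm ahead of it and the grasp point (between the pads) lies 5 mm behind it (robot.tcp_to_tips is the distance from the TCP to the fingertips, in m); z points along the fingers, y is the line along which they close (so a half turn about z gives the same grasp; the last joint's range is limited). The gripper opens to 85 mm and grips with 20 to 120 N. Pads are 22 mm wide; open, the fingers measure 114 mm over their backs; the gripper's body (76 mm by 85 mm) begins 54 mm behind the grasp point. The pads swing forward as they close: fully open they stand 13 mm farther back than shut.
Start: joints at [1.504, 0.501, -0.427, 1.55, 0.221, 1.138, -0.21], TCP at [0.211, -0.615, 0.245] pointing down, gripper open.
Joint ranges: [-2.88, 2.88], [-0.31, 2.03], [-1.54, 1.56], [0.2, 2.42], [-1.41, 4.55], [0.19, 2.02], [-2.57, 2.57]. Speed limits (rad/s): [2.57, 2.57, 3.14, 3.14, 3.14, 3.14, 3.14].

### API

Orientations are given as a unit quaternion [x, y, z, w].
In Python, from station import robot gives the robot as it stands. Calls block until the motion is done:
- robot.move_to(position, orientation): joint-space move of the TCP to a pose.
- robot.movel(position, orientation=None, rate=0.15, threshold=None): straight line of the TCP; orientation=None keeps the orientation; rate is the mean speed in m/s. With threshold (N) it stops when the force on the tool has changed by that much, and returns True; else False.
- robot.set_joints(angles): joint-space move.
- robot.release() and robot.grab(): open the fingers fully, or close them until they stop; the grip force is fixed at half the most.
- robot.hold(seconds).
- robot.solve_ik(position, orientation): joint angles nearest the present ones, or None.
- robot.observe(): the state.
- robot.camera(name): name is "scene" or "top" or "wrist"; returns a dict with "pixels" (420x560x3 uint8, red, green, blue), "fx", "fy", "cx", "cy" (pixels), "T" (4x4, takes a point from camera to world coordinates). Camera axes: x right, y up, looking along -z (the intrinsics and any distortion apply to the point x, -y, -z); pixel columns grow to the right and rows downward; lengths in m; the calibration is good to about 2 mm. A picture is of the moment at which its call begins. There is no depth.
A pose or a line that the arm cannot do raises robot.Unreachable and nothing moves.
- robot.finish_job(): hands the job in; it is judged then, once.
Trained networks look in the newest picture that a camera, given by its name, has taken for a name from the list of things; names that differ only in an ending like _2 or _b are one class to them, and where a whole thing is asked for, a point or a joint stands for the part that bears it (a point fixed in the world has none). Each returns a list of dicts, best first, with "conf" (0 to 1); they miss things now and then, are a little off and sometimes report something else, mostly with a low value. They report only what shows in the picture. A call takes as long as a camera call. They do not tell look-alikes from the thing itself.
- robot.outline_of(camera, name): "mask" (420x560 bool, what is visible of it) and "box" ([left, top, right, bottom] in pixels, round what is visible of it).
The state is a dict: "clock": time; "joint_pos": joint angles; "dq": joint speeds; "tau": joint torques, N m; "tool_pos": TCP position; "tcp_rot": TCP orientation; "contact_force": force on the tool from outside, world axes, zero at the start; "wrist_torque": the same for the moment, N m; "gripper_width": finger opening in m; "finger_force": force on a finger pad.
Only numpy, scipy, OpenCV 4.12 (cv2) and the standard library are available. Lean on these libraries where they do the work, as an engineer would, in place of code of your own. Each camera call takes 0.05 s, during which the arm holds its last target. There are 200 camera calls.

### The job

The phone is ready for its lamp cleaning: push the blue lid of the cleaning box gently down until it is fully closed, without letting it slam. Then slide the black timer grip along its track until it stands level with the orange pointer on the deck. Leave the phone lying in the box and do not disturb or knock over the other things on the bench.

Things in the scene. Friction and masses are not known exactly. Their poses are not given: they have to be found in the camera images.
- uvbox: White open box, 180 x 180 mm, rim 70 mm high, bolted down, with a grey control deck (85 mm along x, 190 mm along y, top 30 mm above the bench) along its -x side, towards the robot. Origin: centre of the white box's underside. x points away from the deck, y from the hinge side to the side where the lid's free edge comes down, z up.
- lid (a joint): Opening angle of the lid, rad: 0 fully closed, about 1.57 upright, at most 1.9 (leaning back). The stiff hinge keeps the lid where it is left; turning it takes about 5 N at the free edge.
- lid_hinge (a point): Middle of the lid's hinge line, at x 0, y -90 mm, z 70 mm in the box's frame. The hinge line runs along the box's x. Axes turn with the lid: y points from the hinge to the free edge, z out of the lid's outer (top) face.
- lid_edge (a point): Middle of the lid's free edge, on its outer (top) face: 180 mm from the hinge line, 18 mm above the lid's underside. The lid is a blue slab, 180 mm along the hinge x 180 mm x 18 mm thick, with a small white tab (50 mm wide, 10 mm out) at the free edge. Axes as lid_hinge.
- timer (a joint): Position of the timer grip along its track, m: 0 at the -y end (hinge side) to 0.12 at the +y end, growing along the box's +y. It stays where it is left; moving it takes about 2 N.
- timer_top (a point): Centre of the top face of the black timer grip, a block 28 mm (box x) x 20 mm (box y) x 40 mm high, riding on an aluminium track (40 mm wide, 14 mm high) on the deck. The point is at x -122 mm in the box's frame, 84.5 mm above the bench. Axes as the box.
- pointer: Small orange pointer clip on the deck, on the robot's side of the track, 14 x 12 mm and 8 mm high, its nib pointing to the track. Origin: under the nib, on the deck, at x -150 mm in the box's frame; axes as the box. The grip is level with it when both have the same y in the box's frame.
- phone: Phone with a gold back, 150 x 72 x 9 mm, loose, lying on the dark foam bed inside the box (bed 20 mm above the bench). Origin: centre of its underside.
- jar: Small white jar with a green label, 52 mm in diameter, 70 mm high, loose, standing close by the side of the box where the lid comes down. Origin: centre of its underside.
- tweezers: Steel tweezers, 160 mm long, 9 mm wide, 6 mm high, lying loose beside the box on the side away from the deck. Origin: underside, near the middle.
- bottle: White bottle, 72 mm in diameter, 190 mm high, loose, standing on the bench to the robot's right. Origin: centre of its underside.
- phone2: Black phone, 150 x 72 x 9 mm, loose, on the light-blue mat to the robot's left. Origin: centre of its underside.
- driver: Screwdriver, 160 mm long, lying loose on the bench to the right of the box. Origin: underside, near the middle.
Mind the look-alikes: they are no part of the job. Of the things like the jar, leave any that is pink; of the rest the larger one is meant.

How it is judged:
By the outcome, as a careful person would: the job done as asked, in the order asked, and still so for the second after the job is handed in, with the robot touching nothing.
It also fails if it takes over 53 s, if anything falls off the work surface, if the arm or the gripper's body presses on something with over 40 N, if the wrist force passes 120 N, or if a joint passes its speed limit or range.

## Working session

There is one attempt and no reset: what is moved stays moved. The work goes in short steps, each a Python script; the robot and the scene stay as the last script left them, time stands still between calls to the robot, and variables do not carry over. Pictures are saved under pics/ and viewed, at most 10 in all, crops included, and the job is handed in when it is done.

```bash
mkdir -p pics; python3 - <<'E'
from station import robot
import cv2,numpy as np
ims=[]
for c in("scene","top"):
    d=robot.camera(c); cv2.imwrite(f"pics/{c}0.png",d["pixels"][:,:,::-1])
    print(c,d["fx"],d["fy"],d["cx"],d["cy"],[k for k in d],np.round(d["T"],4).tolist())
    for n in("uvbox","lid","timer","pointer","jar","phone","bottle","driver","tweezers"):
        print(n,[(round(o["conf"],2),[int(v) for v in o["box"]]) for o in robot.outline_of(c,n)][:4])
o=robot.observe();print(o["clock"],o["tool_pos"],o["tcp_rot"])
E
```

```text
scene 413.49370423582303 413.49370423582303 268.264108009146 210.27415208057388 ['pixels', 'fx', 'fy', 'cx', 'cy', 'T'] [[-0.0493, -0.7567, 0.652, 1.2458], [0.9986, -0.0491, 0.0185, 0.0955], [0.018, 0.652, 0.758, 0.9123], [0.0, 0.0, 0.0, 1.0]]
uvbox [(0.68, [205, 162, 294, 281])]
lid [(0.59, [205, 163, 233, 266])]
timer []
pointer []
jar [(0.75, [297, 214, 323, 243]), (0.74, [309, 192, 329, 216]), (0.68, [307, 250, 326, 273]), (0.37, [205, 163, 232, 268])]
phone [(0.77, [387, 211, 415, 256]), (0.64, [203, 167, 295, 280])]
bottle [(0.58, [96, 132, 129, 196])]
driver [(0.85, [94, 216, 119, 266])]
tweezers [(0.48, [238, 288, 295, 293]), (0.34, [300, 215, 320, 242])]
top 445.830089964379 445.830089964379 285.1273750372755 209.97903510701514 ['pixels', 'fx', 'fy', 'cx', 'cy', 'T'] [[0.0002, 0.9885, -0.1512, 0.3289], [-0.9998, -0.0027, -0.0188, 0.0542], [-0.019, 0.1512, 0.9883, 1.3734], [0.0, 0.0, 0.0, 1.0]]
uvbox [(0.79, [265, 132, 347, 252])]
lid [(0.96, [311, 135, 343, 207]), (0.46, [287, 163, 315, 212])]
timer [(0.66, [325, 215, 329, 223])]
pointer []
jar [(0.67, [235, 222, 247, 241]), (0.66, [236, 167, 253, 180]), (0.5, [244, 194, 258, 213])]
phone [(0.76, [156, 186, 184, 234]), (0.57, [289, 159, 316, 213])]
bottle [(0.84, [425, 241, 466, 265])]
driver [(0.83, [419, 160, 428, 213])]
tweezers []
1.0 [ 0.2105512  -0.61497419  0.245317  ] [9.86438703e-01 1.64130080e-01 3.17245322e-05 2.25468654e-05]
```

```bash
python3 - <<'E'
import cv2,numpy as np
a=cv2.imread("pics/top0.png")[115:275,210:370];cv2.imwrite("pics/a.png",cv2.resize(a,(600,600),interpolation=cv2.INTER_CUBIC))
b=cv2.imread("pics/scene0.png")[120:310,80:430];cv2.imwrite("pics/b.png",cv2.resize(b,(800,434),interpolation=cv2.INTER_CUBIC))
E
```

```text
(no output)
```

View pics/a.png

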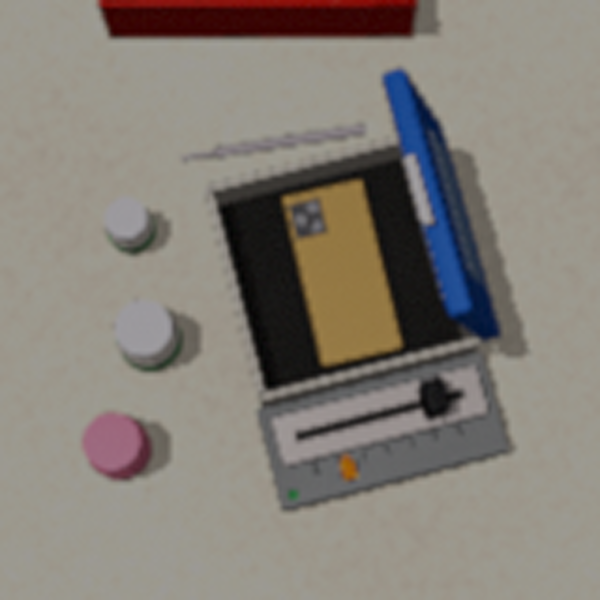

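View pics/b.png

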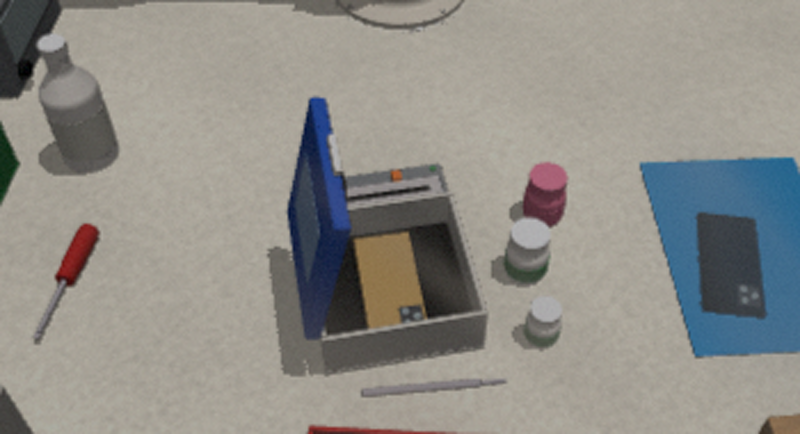

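The uvbox is the only white box. It has a near-upright blue lid at top-camera crop (430,195), the gold phone inside at (345,270), the black grip at (435,397), and the orange pointer at (348,467). 

Possible mix-ups:
- **Jars:** pink (117,445), large white (148,333), which is the one meant, and small white (130,224). None of them is to be touched.
- **Phones:** the black one on the mat isn't needed.

Next I'll fit the box pose and lid angle.

```bash
cat >h.py <<'E'
import numpy as np,cv2
from scipy.optimize import least_squares
from scipy.spatial.transform import Rotation as R
def proj(d,P):
    T=np.array(d["T"]);p=(np.atleast_2d(P)-T[:3,3])@T[:3,:3]
    return np.c_[d["cx"]+d["fx"]*p[:,0]/-p[:,2], d["cy"]-d["fy"]*p[:,1]/-p[:,2]]
def ray(d,uv,z):
    T=np.array(d["T"]);v=T[:3,:3]@np.array([(uv[0]-d["cx"])/d["fx"],-(uv[1]-d["cy"])/d["fy"],-1])
    return T[:3,3]+v*(z-T[2,3])/v[2]
def b2w(b,p):
    c,s=np.cos(b[2]),np.sin(b[2]);p=np.atleast_2d(p)
    return np.c_[b[0]+c*p[:,0]-s*p[:,1],b[1]+s*p[:,0]+c*p[:,1],p[:,2]]
def w2b(b,p):
    c,s=np.cos(b[2]),np.sin(b[2]);x,y=p[0]-b[0],p[1]-b[1]
    return np.array([c*x+s*y,-s*x+c*y,p[2]])
def lidp(t,r,n,x=0): return [x,-.09+r*np.cos(t)-n*np.sin(t),.07+r*np.sin(t)+n*np.cos(t)]
E
python3 - <<'E'
from h import *
from station import robot
d=robot.camera("top")
px=lambda q:np.array(q)/3.75+[210,115]-.4
loc=[[.09,.09,.07],[-.09,.09,.07],[-.175,.095,.03],[-.175,-.095,.03]]
uv=px([[213,188],[266,388],[286,509],[512,450]])
f=lambda v:(proj(d,b2w(v,loc))-uv).ravel()
r=least_squares(f,[.55,0,0]);b=r.x;print(b,np.round(r.fun,1))
tabs=px([[418,190],[390,75],[455,313]])
g=lambda t:(proj(d,b2w(b,[lidp(t[0],.185,.009),lidp(t[0],.18,.0,.09),lidp(t[0],.18,.0,-.09)]))-tabs).ravel()
t=least_squares(g,[1.4]);print("theta",t.x,np.round(t.fun,1))
for n,q,z in(("timer",[435,393],.0845),("ptr",[348,467],.038),("jar",[147,330],.07),("small",[130,220],.05)):
    w=ray(d,px([q])[0],z);print(n,w,w2b(b,w))
np.save("b.npy",np.r_[b,t.x])
E
```

```text
[0.60602521 0.02752405 0.24121258] [-0.3 -1.9 -0.3  2.4 -0.1 -0.6  0.8  0. ]
theta [1.32119994] [ 2.6 -0.6 -1.5 -0.9 -1.4  1. ]
timer [ 0.49800773 -0.03907927  0.0845    ] [-0.12080048 -0.03887184  0.0845    ]
ptr [0.44460663 0.02781462 0.038     ] [-0.15667594  0.03884187  0.038     ]
jar [0.550746   0.18694737 0.07      ] [-0.01559573  0.16801297  0.07      ]
small [0.6448485  0.20396043 0.05      ] [0.0798465  0.16205426 0.05      ]
```

```bash
python3 - <<'E'
from h import *
from station import robot
b=np.load("b.npy");q=(R.from_euler('z',b[2])*R.from_euler('x',np.pi)).as_quat()
tt=robot.tcp_to_tips;e=.014;r=.15
def tcp(t,back=0):
    p=lidp(t,r,.018); return b2w(b,[0,p[1]-e-back,p[2]+tt])[0]
o=lambda s:(lambda v:print(s,round(v["clock"],2),np.round(v["tool_pos"],4),np.round(v["contact_force"],1),flush=True))(robot.observe())
robot.grab()
robot.move_to(tcp(1.35,.06)+[0,0,.1],q);o("above")
robot.movel(tcp(1.35,.06),rate=.15);o("behind")
hit=robot.movel(tcp(1.35,-.04),rate=.04,threshold=3);o(hit)
c=w2b(b,robot.observe()["tool_pos"]);print("contact y box",c,"expected",w2b(b,tcp(1.35)))
d=robot.camera("top");cv2.imwrite("pics/c.png",cv2.resize(d["pixels"][95:275,210:410,::-1],(660,594),interpolation=cv2.INTER_CUBIC))
E
```

```text
above 4.18 [ 0.6413 -0.1186  0.3339] [ 0.3  0.9 -0.3]
behind 5.0 [ 0.6422 -0.1168  0.2352] [-1.  -0.8 -0.6]
True 6.71 [ 0.6232 -0.0434  0.2338] [-0.4 -0.1  1.1]
contact y box [-0.00030441 -0.07296946  0.23384473] expected [-1.04083409e-17 -8.87120174e-02  2.34300624e-01]
```

View pics/c.png

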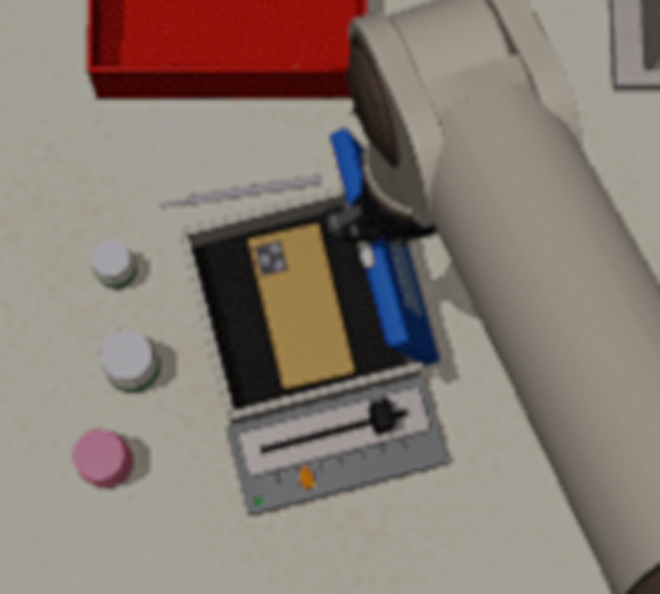

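The fingers are touching the outer face of the lid near its free edge, and jars and deck are clear. Next is the arc down.

```bash
python3 - <<'E'
from h import *
from station import robot
b=np.load("b.npy");tt=robot.tcp_to_tips;e=.014;r=.15
def tcp(t):
    p=lidp(t,r,.018); return b2w(b,[0,p[1]-e,p[2]+tt])[0]
o=lambda s:(lambda v:print(s,round(v["clock"],2),np.round(v["tool_pos"],4),np.round(v["contact_force"],1),flush=True))(robot.observe())
for t in np.linspace(1.24,.08,9)[1:]:
    h=robot.movel(tcp(t),rate=.055,threshold=20);o((round(t,2),h))
    if h:break
else:
    p=tcp(0)-[0,0,.012];h=robot.movel(p,rate=.025,threshold=12);o(("down",h))
d=robot.camera("top");cv2.imwrite("pics/d.png",cv2.resize(d["pixels"][95:275,210:410,::-1],(660,594),interpolation=cv2.INTER_CUBIC))
E
```

```text
(np.float64(1.1), False) 7.34 [ 0.6179 -0.0213  0.2253] [ 0.1 -0.3 -0.1]
(np.float64(0.95), False) 7.89 [ 0.613  -0.0022  0.2162] [ 0.3 -0.2 -0.3]
(np.float64(0.8), False) 8.44 [0.6086 0.0156 0.2042] [ 0.3 -0.1  0.2]
(np.float64(0.66), False) 8.99 [0.6047 0.0314 0.1897] [-0.4  0.7  0.1]
(np.float64(0.52), False) 9.54 [0.6013 0.0451 0.1731] [-0.5 -0.8  0.8]
(np.float64(0.37), False) 10.09 [0.5985 0.0563 0.1545] [ 0.2  0.6 -0.8]
(np.float64(0.23), False) 10.64 [0.5964 0.0648 0.1345] [ 0.4 -0.4 -0.5]
(np.float64(0.08), False) 11.19 [0.595  0.0704 0.1134] [-0.7 -0.5  0.3]
('down', True) 11.78 [0.5955 0.0717 0.1027] [-2.  -0.2  7.6]
```

View pics/d.png

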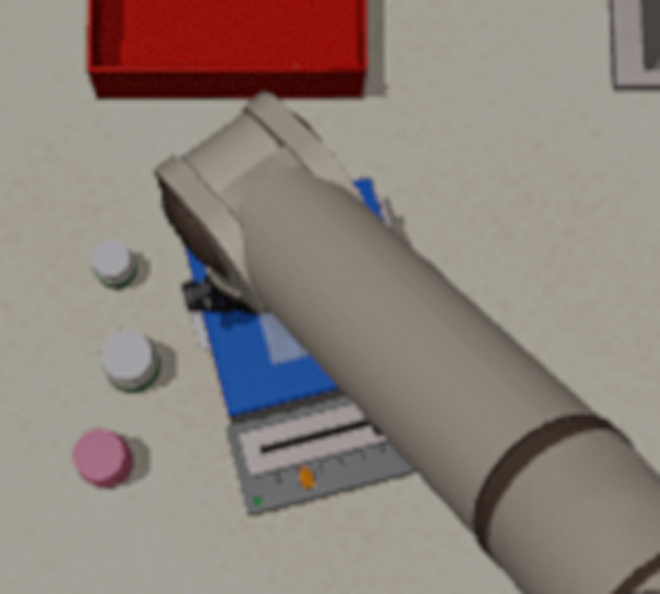

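The lid is down and contact height matches fully closed (0.102). I'll press once more to confirm, then retreat and look at the deck with the wrist camera.

```bash
python3 - <<'E'
from h import *
from station import robot
b=np.load("b.npy");q=(R.from_euler('z',b[2])*R.from_euler('x',np.pi)).as_quat()
o=lambda s:(lambda v:print(s,round(v["clock"],2),np.round(v["tool_pos"],4),np.round(v["contact_force"],1),flush=True))(robot.observe())
p=robot.observe()["tool_pos"];h=robot.movel(p-[0,0,.006],rate=.02,threshold=18);o(h)
robot.movel(p+[0,0,.13],rate=.15);o("up");robot.release()
robot.move_to(b2w(b,[-.122,0,.27])[0],q);o("deck")
for c in("wrist","top"):
    d=robot.camera(c);np.save(c+".npy",d,allow_pickle=True);cv2.imwrite(f"pics/{c}1.png",d["pixels"][:,:,::-1])
    for n in("timer","pointer","lid"): print(c,n,[(round(x["conf"],2),[int(v) for v in x["box"]]) for x in robot.outline_of(c,n)][:3])
E
```

```text
True 12.03 [0.5955 0.0718 0.1026] [-1.6 -0.1  7.5]
up 13.05 [0.5949 0.0713 0.2316] [0.3 0.4 0.3]
deck 14.43 [ 0.4879 -0.0022  0.2705] [0.  1.1 0.3]
wrist timer [(0.92, [305, 164, 331, 201])]
wrist pointer [(0.76, [235, 201, 247, 220])]
wrist lid [(0.66, [145, 0, 384, 152])]
top timer [(0.21, [157, 188, 185, 236]), (0.18, [265, 146, 324, 222])]
top pointer []
top lid [(0.98, [265, 148, 324, 220])]
```

View pics/wrist1.png

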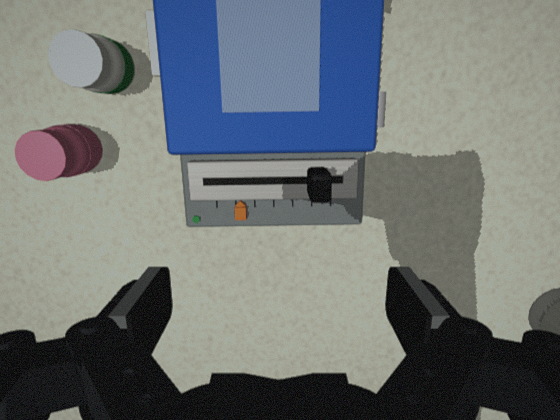

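```bash
python3 - <<'E'
from h import *
d=np.load("wrist.npy",allow_pickle=True).item();b0=np.load("b.npy")
loc=[[-.175,.095,.03],[-.175,-.095,.03],[-.09,.09,.088],[-.09,-.09,.088]]
uv=np.array([[187,226.5],[361.5,222.5],[168,153.5],[376.5,151]])
f=lambda v:(proj(d,b2w(v,loc))-uv).ravel()
r=least_squares(f,b0[:3]);b=r.x;print(b0,b,np.round(r.fun,1))
w=lambda p:w2b(b,ray(d,p,.038))
print("ptr nib",w([240,201]),"body",w([241,213]))
P=lambda s:proj(d,b2w(b,[[-.122+i*.014,s+j*.01,z] for i in(-1,1) for j in(-1,1) for z in(.0445,.0845)]))
for s in(-.03,-.035,-.04,-.045):
    p=P(s);print(s,p.min(0).round(1),p.max(0).round(1))
print("slot ends",w2b(b,ray(d,[203,181],.044)),w2b(b,ray(d,[343,179],.044)))
np.save("b2.npy",b)
im=cv2.imread("pics/wrist1.png")[140:240,160:390]
for pt in np.vstack([proj(d,b2w(b,loc))]):
    u=(pt-[160,140]).astype(int)
cv2.imwrite("pics/e.png",cv2.resize(im,(782,340),interpolation=cv2.INTER_CUBIC))
E
```

```text
[0.60602521 0.02752405 0.24121258 1.32119994] [0.60354537 0.03433474 0.25498277] [-0.7 -0.3  1.2  1.1 -0.8  0.2  0.3 -0.6]
ptr nib [-0.14579683  0.03499326  0.038     ] body [-0.15873944  0.03452241  0.038     ]
-0.03 [293.3 164.4] [317.8 202.5]
-0.035 [298.3 164.4] [323.5 202.4]
-0.04 [303.3 164.3] [329.1 202.3]
-0.045 [308.3 164.2] [334.8 202.2]
slot ends [-0.12301202  0.07044189  0.044     ] [-0.12315475 -0.06967512  0.044     ]
```

View pics/e.png

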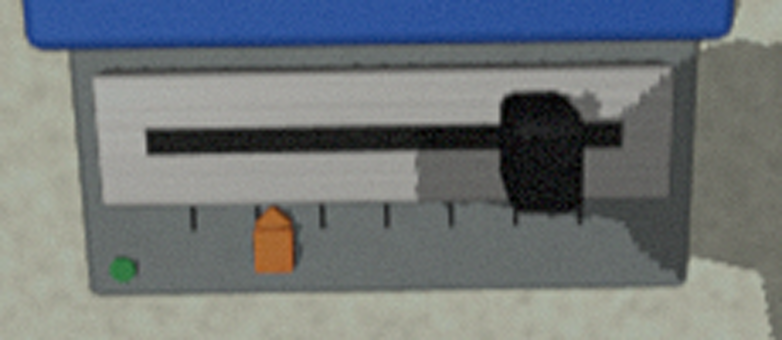

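The box fit is good to about 1 px. The pointer is at y = +0.035 and the grip at y ≈ -0.042 in the box frame. I'll grasp it across y and slide it.

```bash
python3 - <<'E'
from h import *
from station import robot
b=np.load("b2.npy");q=(R.from_euler('z',b[2])*R.from_euler('x',np.pi)).as_quat()
o=lambda s:(lambda v:print(s,round(v["clock"],2),w2b(b,v["tool_pos"]).round(4),np.round(v["contact_force"],1),v["gripper_width"],flush=True))(robot.observe())
W=lambda y,z:b2w(b,[-.122,y,z])[0]
robot.move_to(W(-.042,.16),q)
h=robot.movel(W(-.042,.068),rate=.08,threshold=8);o(h)
if not h:
    robot.grab();o("grab")
    robot.movel(W(.035,.068),rate=.05);o("slid")
    robot.hold(.3);o("settle")
    robot.release();o("rel");robot.movel(W(.035,.16),rate=.1)
    robot.move_to(W(0,.27),q);o("look")
    d=robot.camera("wrist");np.save("wrist2.npy",d,allow_pickle=True)
    cv2.imwrite("pics/f.png",cv2.resize(d["pixels"][140:240,160:390,::-1],(782,340),interpolation=cv2.INTER_CUBIC))
    for n in("timer","pointer"): print(n,[(round(x["conf"],2),[int(v) for v in x["box"]]) for x in robot.outline_of("wrist",n)][:3])
    P=lambda s:proj(d,b2w(b,[[-.122+i*.014,s+j*.01,z] for i in(-1,1) for j in(-1,1) for z in(.0445,.0845)]))
    for s in(.03,.035,.04):
        p=P(s);print(s,p.min(0).round(1),p.max(0).round(1))
E
```

```text
False 16.67 [-0.1216 -0.0421  0.0685] [ 0.  -0.2 -0.4] 0.08495720016393062
grab 17.27 [-0.122  -0.0422  0.0682] [-1.5 -1.5  4.3] 0.018928410964750803
slid 18.97 [-0.1219  0.035   0.0682] [-1.  -0.8  5.8] 0.019359282037374817
settle 19.27 [-0.122   0.0349  0.0682] [-1.9 -0.4  6.1] 0.01942728422528204
rel 19.93 [-0.122  0.035  0.068] [0.3 0.1 0.8] 0.08521314958618684
look 21.52 [-0.1221 -0.0005  0.2701] [ 0.4 -0.4 -0.3] 0.08554606852417117
timer [(0.96, [226, 164, 254, 203])]
pointer [(0.64, [239, 200, 254, 217])]
0.03 [233.8 163.9] [259.4 201.7]
0.035 [228.2 163.9] [254.4 201.7]
0.04 [222.5 163.9] [249.5 201.7]
```

View pics/f.png

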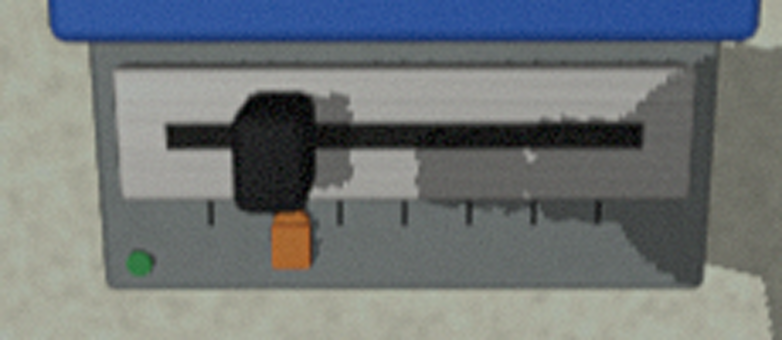

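The grip now stands at y ≈ 0.035, level with the pointer at ≈ 0.035. The lid is closed and the robot is touching nothing, so I'm handing in.

```bash
python3 -c "
from station import robot
print(robot.finish_job())"
```

```text
the job is handed in; nothing more can be done
None
```

The lid is pushed gently shut, the timer grip stands level with the orange pointer to within about 1 mm by my measurement, nothing else was touched as far as the pictures and forces show, and the job was handed in at about 22 s (no verdict came back).

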